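Tap the square blank: half a turn on, a quarter back

ROBOT

A 7-joint arm with a two-finger parallel gripper is mounted at the origin on the work surface. World frame = base frame: x ahead of the robot, y to its left, z up, the work surface at z = 0. Lengths are in m, angles in degrees, forces in N, time in s.
With the tool pointing down it reaches from about 0.425 to 0.875 m from the base axis. Payload 4.7 kg.
Tool frame: the origin (TCP) lies on the centre line of the jaws, within the pads' length; the fingertips stand 19 mm ahead of it and the grasp point (between the pads) is the TCP; z points along the fingers, y is the line along which they close (so a half turn about z gives the same grasp; the last joint's range is limited). The gripper opens to 87 mm and grips with 3 to 60 N. Pads are 19 mm wide; open, the fingers measure 117 mm over their backs; the gripper's body (75 mm by 190 mm) begins 51 mm behind the grasp point.
Start: joints at [-67.26, 18.392, -4.016, 83.108, 1.295, 78.541, -3.26], TCP at [0.243, 0.603, 0.212] pointing down, gripper open.
Joint ranges: [-163.93, 163.93], [-17.29, 119.83], [-79.2, 71.16], [3.27, 140.29], [-89.18, 269.18], [5.43, 117.66], [-154.24, 154.24]. Speed limits (degrees/s): [147.25, 147.25, 180, 180, 180, 180, 180].

INTERFACE

Orientations are given as [roll, pitch, yaw] about the fixed x, y, z axes, in that order (R = Rz(yaw) Ry(pitch) Rx(roll)).
In Python, from cell import env, imaging gives the robot as it stands.
- The arm moves only by the shell command python3 -m crank 'ROWS' [OPENING] [FORCE]. ROWS is JSON, a list of rows, each an object of numbers: "x", "y", "z": the shift along the tool's x, y, z in m; "turn": the turn about the tool's z in rad. In form: [{"x": .., "y": .., "z": .., "turn": ..}, ...]. A call has 1 to 12 rows; each row is the pose to reach, as a shift and turn from the pose commanded when the call began, along the tool's axes at that moment; what a row does not reach only later rows make up. A row lasts 1/8 s, in which the tool goes at most 62.5 mm and 10.7 degrees, less where a joint would pass 70% of its speed; a pose out of reach is approached as far as the arm can. A call with a gripper value outside its range is refused whole. OPENING is the finger opening in m, from 0 to 0.087, set as the call begins (- or left out, the last holds). The fingers move at their own pace and stop on an object; FORCE is the grip in N (left out, the last holds). Time passes only in rows, so rows that repeat a pose let the fingers close. It gives the time, the measured TCP pose, the force, the opening and the grip force at its end, in the units of the state.
- env.get_obs(): the state, without advancing time (a new reading comes with each control period).
- imaging.read_camera(name): name is "scene" or "top"; returns the picture (384x512x3 uint8, red, green, blue); there is no depth.
- imaging.get_calibration(name): a dict with "camera_matrix" (3x3 intrinsics, pixels), "position" and "attitude" of the camera in the world. Camera axes: x right, y up, looking along -z (the intrinsics and any distortion apply to the point x, -y, -z); pixel columns grow to the right and rows downward; lengths in m; the calibration is good to about 2 mm. A picture is of the moment at which its call begins. get_calibration takes no time and is no camera call.
- env.sign_off(): hands the job in; it is judged then, once.
The state is a dict: "time_s": time; "qpos": joint angles; "joint_velocities": joint speeds; "effort": joint torques, N m; "tool_pos": TCP position; "tool_rot": TCP orientation; "force": force on the tool from outside, world axes, zero at the start; "wrist_torque": the same for the moment, N m; "grip_width": finger opening in m; "grasp_force": force on a finger pad.
Only numpy, scipy, OpenCV 4.12 (cv2) and the standard library are available. Lean on these libraries where they do the work, as an engineer would, in place of code of your own. Each camera call takes 0.05 s, during which the arm holds its last target. There are 200 camera calls.

TASK

Two taps with crank handles stand started in drilled blanks on the repair bench. Work the one in the square blank: take its crank by the hand grip and turn it half a turn forward (clockwise from above), a quarter turn back to break the chip, half a turn forward, a quarter back, and half a turn forward again, so that it ends one full turn on from where it began; then let go. Leave the tap in the round blank alone.

Things in the scene. Friction and masses are not known exactly. Their poses are not given: they have to be found in the camera images.
- square_grip (a point): Grasp point on the crank of the tap in the SQUARE blank: on the axis of its upright black round hand grip (19 mm across, 46 mm tall, from 109 to 155 mm above the table, spinning freely on its pin), 19 mm below the grip's top. Nothing nearby stands higher. Held firmly, the grip can be carried round its circle without turning the hand.
- square_axis (a point): Point on that tap's vertical axis, level with the grip point: centre of the grip's circle, radius 55 mm. The 10 mm tap stands in a square aluminium blank, 60 x 60 mm, top at 62 mm, in a dark vice 140 x 85 mm, 50 mm high. The tap's flat dark steel crank bar, 96 x 12 mm, lies 98 to 108 mm above the table, its long end carrying the grip.
- square_tap (a joint): Angle of the tap in the square blank, rad: within 0.15 of 0 at the start, growing as it turns clockwise seen from above (forward, cutting); it can turn from -0.7 to 8. Turning takes about 3 N at the grip; it stays where it is left. The tap sinks 1.5 mm a turn.
- round_tap (a joint): Angle of the other tap, rad, 0 at the start: same vice, tap and crank, but its aluminium blank is ROUND, 60 mm across. The two taps stand left and right of the robot's centre line, either way about, at least 0.26 m apart. Not to be turned.
Not all that is in view belongs to the job. Leave any red look-alike of the part that bears square_grip alone. Leave any red look-alike of the part that bears round_tap alone.

How it is judged:
By the outcome, as a careful person would: the job done as asked, in the order asked, and still so for the second after the job is handed in, with the robot touching nothing.
It also fails if it takes over 64 s, if anything falls off the work surface, if the arm or the gripper's body presses on something with over 40 N, if the wrist force passes 120 N, or if a joint passes its speed limit or range.

## Working session

There is one attempt and no reset: what is moved stays moved. The work goes in short steps, Python scripts to look and compute and a shell command to move; the robot and the scene stay as the last step left them, time stands still between calls to the robot, and variables do not carry over. Pictures are saved under pics/ and viewed, at most 10 in all, crops included, and the job is handed in when it is done.

```bash
mkdir -p pics; ls; python3 - <<'E'
from cell import env, imaging
import cv2
for n in("scene","top"):
    cv2.imwrite(f"pics/{n}0.png",imaging.read_camera(n)[:,:,::-1]); print(n,imaging.get_calibration(n))
o=env.get_obs(); print(o)
E
```

```text
pics
scene {'camera_matrix': array([[446.80554143,   0.        , 252.51247829],
       [  0.        , 446.80554143, 192.83452518],
       [  0.        ,   0.        ,   1.        ]]), 'position': array([1.2277323 , 0.16204027, 1.16060504]), 'attitude': array([ 31.6486657 ,   0.68253411, 101.81526985])}
top {'camera_matrix': array([[400.83575048,   0.        , 254.03469733],
       [  0.        , 400.83575048, 188.61856645],
       [  0.        ,   0.        ,   1.        ]]), 'position': array([0.49609631, 0.03943127, 0.98952654]), 'attitude': array([  5.61536931,  -2.10174661, -90.97373681])}
{'time_s': 0.1, 'qpos': array([-67.25720904,  18.43471221,  -4.01421075,  83.16662713,
         1.2944726 ,  78.54131048,  -3.25961055]), 'joint_velocities': array([-0.06722553, -0.07927067, -0.07209262, -0.14587871, -0.11787122,
        0.02722687, -0.00395283]), 'effort': array([-5.70712709e-04, -4.92567408e+01, -4.05931827e-01, -3.13399565e+01,
       -6.42127614e-02,  3.94348183e-02,  5.33203502e-05]), 'tool_pos': array([0.24267791, 0.60245416, 0.21128311]), 'tool_rot': array([-1.79902545e+02,  5.32253663e-03,  1.58065811e+02]), 'force': array([ 0.62186944, -0.32055405,  0.49514743]), 'wrist_torque': array([-0.00230643,  0.01915069, -0.03899713]), 'grasp_force': 0.0, 'grip_width': 0.08704334878334388}
```

View pics/scene0.png

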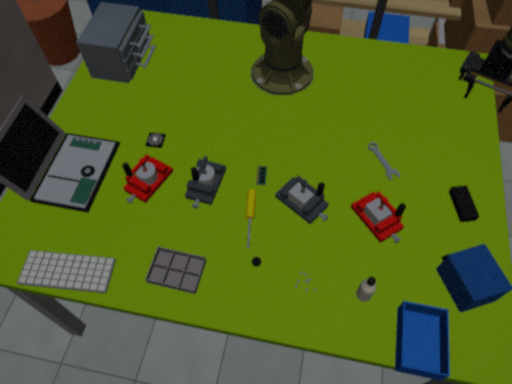

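View pics/top0.png

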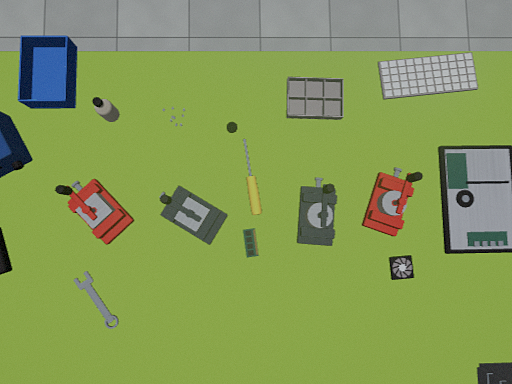

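```bash
python3 - <<'E'
import cv2,numpy as np
t=cv2.imread("pics/top0.png");s=cv2.imread("pics/scene0.png")
a=cv2.resize(t[175:255,150:240],None,fx=4.4,fy=4.4,interpolation=2)
b=cv2.resize(t[175:255,280:370][:, :],None,fx=4.4,fy=4.4,interpolation=2)
c=cv2.resize(s[150:210,170:240],None,fx=396/70,fy=396/70*.7,interpolation=2)[:240]
d=cv2.resize(s[165:225,270:340],None,fx=396/70,fy=396/70*.7,interpolation=2)[:240]
im=np.vstack([np.hstack([a,b]),np.hstack([c,d])]);im=np.clip(im.astype(float)*1.5,0,255)
cv2.imwrite("pics/crop.png",im[:600])
E
```

```text
[ WARN:0@0.028] global loadsave.cpp:1063 imwrite_ Unsupported depth image for selected encoder is fallbacked to CV_8U.
```

View pics/crop.png

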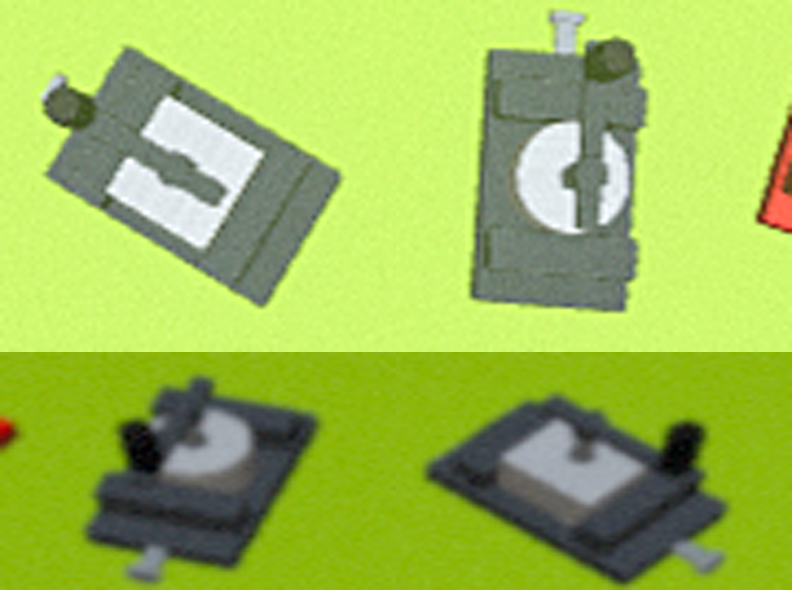

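```bash
cat >h.py <<'E'
import numpy as np,cv2
from scipy.spatial.transform import Rotation as R
from cell import env,imaging
def back(n,u,v,z):
    c=imaging.get_calibration(n);K=c["camera_matrix"];p=c["position"]
    d=np.array([(u-K[0,2])/K[0,0],-(v-K[1,2])/K[1,1],-1]);d=R.from_euler("xyz",c["attitude"],degrees=True).apply(d)
    return p+d*(z-p[2])/d[2]
def proj(n,P):
    c=imaging.get_calibration(n);K=c["camera_matrix"]
    q=R.from_euler("xyz",c["attitude"],degrees=True).inv().apply(np.array(P)-c["position"])
    q=q*[1,-1,-1]; return (K@q)[:2]/q[2]
E
python3 - <<'E'
from h import *
T=lambda x,y:(150+x/4.4,175+y/4.4)
g=back("top",*T(69,106),.132);a=back("top",*T(180,167),.110)
print("grip",g,"hub",a,np.hypot(*(g-a)[:2]))
print("scene grip",back("scene",320.9,189,.132), "proj",proj("scene",g),proj("scene",a))
c=[back("top",*T(*k),.062) for k in((172,95),(264,153),(207,249),(106,190))]
print("blank",np.mean(c,0),[np.linalg.norm(c[i]-c[i-1]) for i in range(4)])
# vice outline corners at z .05
v=[back("top",*T(*k),.05) for k in((128,47),(341,178),(264,306),(48,175))];print("vice",np.mean(v,0),[np.linalg.norm(v[i]-v[i-1]) for i in range(4)])
# dark grip blob in scene
s=cv2.imread("pics/scene0.png").astype(int).max(2)[178:202,308:332]
m=s<32;n,l,st,ce=cv2.connectedComponentsWithStats(m.astype('uint8'));print(st+[308,178,0,0,0],ce+[308,178])
d=(a-g)
print(np.degrees(np.arctan2(-d[1],-d[0])))
E
```

```text
grip [0.56004595 0.1950685  0.132     ] hub [0.53059866 0.14432782 0.11      ] 0.0586665130135049
scene grip [0.56100191 0.1996165  0.132     ] proj [319.27510254 188.4277261 ] [301.69142344 180.87725656]
blank [0.53003325 0.14625056 0.062     ] [np.float64(0.059940962144519626), np.float64(0.057148189727119096), np.float64(0.05782568068814321), np.float64(0.061045666853137885)]
vice [0.52799857 0.14345076 0.05      ] [np.float64(0.07933153290083636), np.float64(0.13320282054909277), np.float64(0.07829274658046495), np.float64(0.13339565982814588)]
[[308 178  24  24 501]
 [316 183   8  14  68]
 [320 198   3   4   7]] [[319.44710579 189.33732535]
 [319.70588235 189.64705882]
 [321.28571429 199.71428571]]
59.87132694890591
```

Four cranked taps in the top view: red at (100,210), dark at (195,213), dark at (318,213), red at (388,203). The dark one at (195,213) has the square blank, with its grip at (166,199); the crop confirms this, and the dark one at (318,213) is round. The square blank measures 57–61 mm and the crank radius about 57 mm, which matches the description. Next I move above the grip.

```bash
python3 -m crank '[{"x":-0.045,"y":-0.026},{"x":-0.09,"y":-0.052},{"x":-0.135,"y":-0.078},{"x":-0.18,"y":-0.104},{"x":-0.225,"y":-0.13},{"x":-0.27,"y":-0.156},{"x":-0.315,"y":-0.182},{"x":-0.36,"y":-0.208},{"x":-0.405,"y":-0.234},{"x":-0.447,"y":-0.259},{"x":-0.447,"y":-0.259},{"x":-0.447,"y":-0.259}]' 0.05 20
python3 - <<'E'
from h import *
im=imaging.read_camera("top");s=imaging.read_camera("scene")
o=env.get_obs();print(o["tool_pos"],o["tool_rot"],o["qpos"],o["time_s"],o["force"])
u,v=proj("scene",o["tool_pos"]).astype(int);print(u,v,proj("scene",o["tool_pos"]-[0,0,.019]))
a=cv2.resize(s[130:230,260:380],None,fx=4,fy=4);b=cv2.resize(im[155:255,130:200],None,fx=4,fy=4)
cv2.imwrite("pics/above.png",np.clip(np.hstack([a,b])[:,:,::-1]*1.7,0,255).astype('uint8'))
E
```

```text
[0.24273677 0.60261224 0.21156674] [-1.79932457e+02  5.30109617e-03  1.58065296e+02] [-67.25850708  18.42410471  -4.01314778  83.14796481   1.29498986
  78.54066082  -3.26010254] 0.2 [-0.293784   -0.34086154  0.03892055]
480 104 [478.13311313 108.80485368]invalid input
```

View pics/above.png

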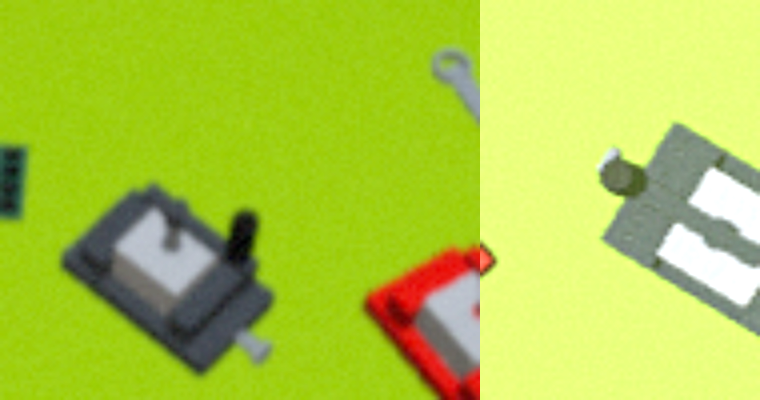

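The call was refused and the arm hasn't moved. The picture shows the same scene, with the grip at scene (320.8,189). I'll retry with all four keys in every row.

```bash
python3 -m crank '[{"x":-0.045,"y":-0.026,"z":0,"turn":0},{"x":-0.09,"y":-0.052,"z":0,"turn":0},{"x":-0.135,"y":-0.078,"z":0,"turn":0},{"x":-0.18,"y":-0.104,"z":0,"turn":0},{"x":-0.225,"y":-0.13,"z":0,"turn":0},{"x":-0.27,"y":-0.156,"z":0,"turn":0},{"x":-0.315,"y":-0.182,"z":0,"turn":0},{"x":-0.36,"y":-0.208,"z":0,"turn":0},{"x":-0.405,"y":-0.234,"z":0,"turn":0},{"x":-0.447,"y":-0.259,"z":0,"turn":0},{"x":-0.447,"y":-0.259,"z":0,"turn":0},{"x":-0.447,"y":-0.259,"z":0,"turn":0}]' 0.05 20
python3 - <<'E'
from h import *
im=imaging.read_camera("top");s=imaging.read_camera("scene")
o=env.get_obs();print(o["tool_pos"],o["tool_rot"],o["qpos"],o["time_s"],o["force"])
u,v=proj("scene",o["tool_pos"]).astype(int);print(u,v,proj("scene",o["tool_pos"]-[0,0,.019]))
a=cv2.resize(s[130:230,260:380],None,fx=4,fy=4);b=cv2.resize(im[155:255,130:200],None,fx=4,fy=4)
cv2.imwrite("pics/above2.png",np.clip(np.hstack([a,b])[:,:,::-1]*1.7,0,255).astype('uint8'))
E
```

```text
time_s: 1.7
tool_pos: [0.5602, 0.1965, 0.212]
tool_rot: [180.0, -0.1, 158.1]
force: [0.2, 1.3, -0.8]
grip_width: 0.05
grasp_force: 0.0
[0.55973788 0.19768184 0.21208609] [ 1.79973805e+02 -5.26680743e-02  1.58232589e+02] [-34.83584624  11.50957313  14.88161646  92.10667726  -3.07335424
  76.79997264  48.6955608 ] 1.8 [ 0.83730914 -0.19099978 -0.66111749]
323 171 [323.00211185 175.9664991 ]
```

View pics/above2.png

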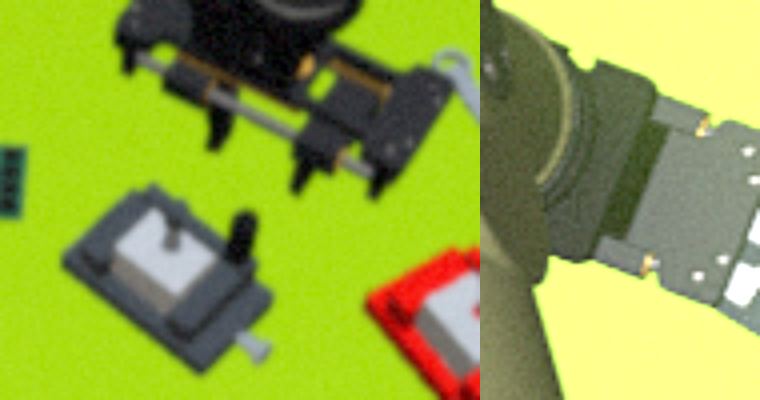

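The fingertips straddle the line above the grip: their midpoint is about scene (324,172), with the grip top at about (321,183). Descending.

```bash
python3 -m crank '[{"x":0,"y":0,"z":0.02,"turn":0},{"x":0,"y":0,"z":0.04,"turn":0},{"x":0,"y":0,"z":0.06,"turn":0},{"x":0,"y":0,"z":0.076,"turn":0},{"x":0,"y":0,"z":0.076,"turn":0},{"x":0,"y":0,"z":0.076,"turn":0}]' 
python3 - <<'E'
from h import *
s=imaging.read_camera("scene")
for i in range(3):
    o=env.get_obs();print(o["tool_pos"],o["force"],o["time_s"]); imaging.read_camera("top")
cv2.imwrite("pics/down.png",np.clip(cv2.resize(s[140:220,270:370],None,fx=6,fy=6)[:,:,::-1]*1.8,0,255).astype('uint8'))
E
```

```text
time_s: 2.55
tool_pos: [0.5611, 0.1963, 0.137]
tool_rot: [179.9, 0.0, 158.1]
force: [-0.3, -0.5, -0.4]
grip_width: 0.0497
grasp_force: 0.0
[0.56131255 0.19620941 0.13730295] [-0.12700556  1.04098632 -0.35009561] 2.6
[0.56135635 0.19612824 0.13734798] [0.17984188 0.43334284 0.74995078] 2.65
[0.56131992 0.19600005 0.13727495] [0.08010167 0.49259721 0.05668224] 2.7
```

View pics/down.png

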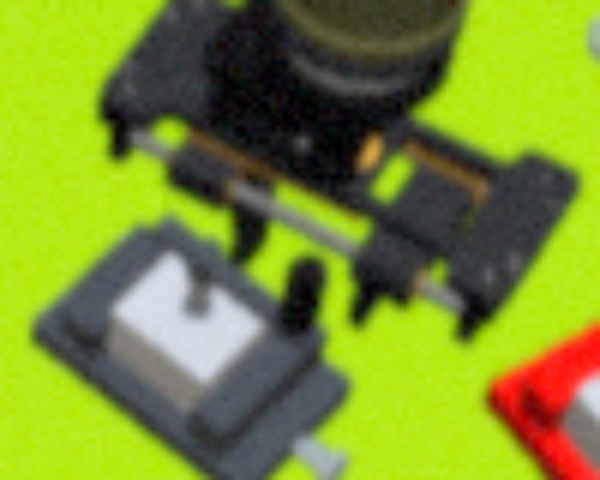

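```bash
python3 - <<'E'
from h import *
o=env.get_obs();Rt=R.from_euler("xyz",o["tool_rot"],degrees=True)
s=imaging.read_camera("scene");k=9
im=cv2.resize(s[160:215,285:370],None,fx=k,fy=k,interpolation=cv2.INTER_CUBIC)
im=np.clip(im[:,:,::-1]*2.2,0,255).astype('uint8').copy()
def dot(P,c):
    u,v=proj("scene",P);cv2.circle(im,(int((u-285+.5)*k),int((v-160+.5)*k)),3,c,-1)
for y in(-.04,-.025,.025,.04):
    for x in(-.0095,.0095): dot(o["tool_pos"]+Rt.apply([x,y,.019]),(0,0,255))
    dot(o["tool_pos"]+Rt.apply([0,y,0]),(255,0,0))
for z in(.109,.136,.155): dot([.5595,.1955,z],(0,255,255))
cv2.imwrite("pics/ov.png",im)
E
```

```text
(no output)
```

View pics/ov.png

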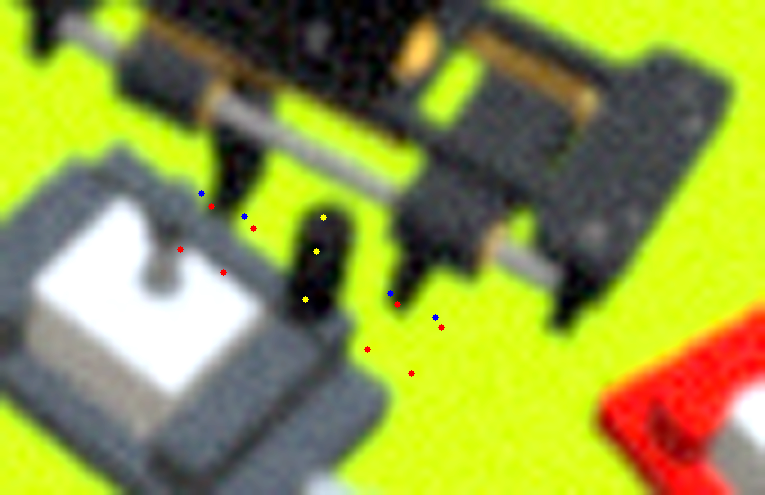

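The visible fingertips, at crop (235,210) and (400,315), sit about 3 px further back than projected, roughly 8 mm in x. The grip lies on its predicted points. The pads are flat and 19 mm wide, so I'll shift 4 mm toward +x as a hedge, close gently and check the opening.

```bash
python3 -m crank '[{"x":-0.004,"y":0,"z":0,"turn":0},{"x":-0.004,"y":0,"z":0,"turn":0},{"x":-0.004,"y":0,"z":0,"turn":0}]' && python3 -m crank '[{"x":0,"y":0,"z":0,"turn":0},{"x":0,"y":0,"z":0,"turn":0},{"x":0,"y":0,"z":0,"turn":0},{"x":0,"y":0,"z":0,"turn":0},{"x":0,"y":0,"z":0,"turn":0},{"x":0,"y":0,"z":0,"turn":0}]' 0.01 5
python3 - <<'E'
from h import *
s=imaging.read_camera("scene");k=9
im=cv2.resize(s[160:215,285:370],None,fx=k,fy=k,interpolation=cv2.INTER_CUBIC)
cv2.imwrite("pics/grip.png",np.clip(im[:,:,::-1]*2.2,0,255).astype('uint8'))
E
```

```text
time_s: 3.18
tool_pos: [0.5645, 0.1942, 0.1362]
tool_rot: [180.0, -0.0, 158.1]
force: [-0.8, -0.1, -0.8]
grip_width: 0.05
grasp_force: 0.0
time_s: 3.92
tool_pos: [0.5645, 0.1944, 0.1363]
tool_rot: [180.0, 0.0, 158.1]
force: [-0.0, -0.1, -0.1]
grip_width: 0.0185
grasp_force: 5.0
```

View pics/grip.png

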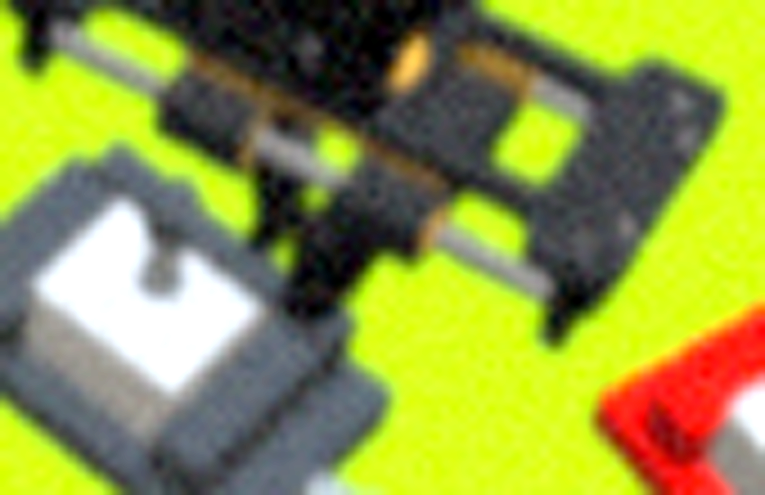

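The grip is held: opening 18.5 mm, 5 N, no side force. Next I compute arc rows in tool axes.

```bash
cat >arc.py <<'E'
import sys,numpy as np
# start bearing of grip about axis, clockwise from a0 to a1 deg, n rows
b,a0,a1,n=map(float,sys.argv[1:5]); r=.055; yaw=158.07
f=lambda a,p:r*np.cos(np.radians(b-a-p))
for a in np.linspace(a0,a1,int(n)+1)[1:]:
    print('{"x":%.4f,"y":%.4f,"z":%.4f,"turn":0},'%(f(a,yaw)-f(a0,yaw),f(a,yaw-90)-f(a0,yaw-90),(a-a0)/360*.0015),end="")
print()
E
python3 arc.py 59.5 0 60 12
```

```text
{"x":-0.0047,"y":-0.0009,"z":0.0000,"turn":0},{"x":-0.0093,"y":-0.0022,"z":0.0000,"turn":0},{"x":-0.0138,"y":-0.0040,"z":0.0001,"turn":0},{"x":-0.0181,"y":-0.0061,"z":0.0001,"turn":0},{"x":-0.0222,"y":-0.0086,"z":0.0001,"turn":0},{"x":-0.0261,"y":-0.0114,"z":0.0001,"turn":0},{"x":-0.0297,"y":-0.0145,"z":0.0001,"turn":0},{"x":-0.0330,"y":-0.0180,"z":0.0002,"turn":0},{"x":-0.0361,"y":-0.0217,"z":0.0002,"turn":0},{"x":-0.0387,"y":-0.0257,"z":0.0002,"turn":0},{"x":-0.0411,"y":-0.0299,"z":0.0002,"turn":0},{"x":-0.0430,"y":-0.0343,"z":0.0003,"turn":0},
```

```bash
python3 -m crank '[{"x":0,"y":0,"z":0,"turn":0},{"x":0,"y":0,"z":0,"turn":0},{"x":0,"y":0,"z":0,"turn":0}]' 0.005 35; python3 -m crank '[{"x":-0.0047,"y":-0.0009,"z":0,"turn":0},{"x":-0.0093,"y":-0.0022,"z":0,"turn":0},{"x":-0.0138,"y":-0.004,"z":0,"turn":0},{"x":-0.0181,"y":-0.0061,"z":0,"turn":0},{"x":-0.0222,"y":-0.0086,"z":0,"turn":0},{"x":-0.0261,"y":-0.0114,"z":0,"turn":0}]'; python3 -m crank '[{"x":-0.0036,"y":-0.0031,"z":0,"turn":0},{"x":-0.0069,"y":-0.0066,"z":0,"turn":0},{"x":-0.01,"y":-0.0103,"z":0,"turn":0},{"x":-0.0126,"y":-0.0143,"z":0.0001,"turn":0},{"x":-0.015,"y":-0.0185,"z":0.0001,"turn":0},{"x":-0.0169,"y":-0.0229,"z":0.0002,"turn":0}]'
```

```text
time_s: 4.35
tool_pos: [0.5645, 0.1944, 0.1363]
tool_rot: [180.0, 0.0, 158.1]
force: [0.1, 0.5, 0.1]
grip_width: 0.0165
grasp_force: 35.0
time_s: 5.1
tool_pos: [0.5843, 0.1736, 0.136]
tool_rot: [-180.0, -0.0, 158.1]
force: [-2.8, 3.3, -1.4]
grip_width: 0.0168
grasp_force: 35.0
time_s: 5.85
tool_pos: [0.5911, 0.1463, 0.1358]
tool_rot: [-180.0, -0.1, 158.1]
force: [-3.9, 2.5, -3.4]
grip_width: 0.0167
grasp_force: 35.0
```

```bash
python3 arc.py 59.5 60 180 12;echo; python3 arc.py 59.5 180 90 9;echo; python3 arc.py 59.5 90 270 12;
```

```text
{"x":-0.0027,"y":-0.0092,"z":0.0000,"turn":0},{"x":-0.0038,"y":-0.0187,"z":0.0001,"turn":0},{"x":-0.0032,"y":-0.0283,"z":0.0001,"turn":0},{"x":-0.0009,"y":-0.0376,"z":0.0002,"turn":0},{"x":0.0029,"y":-0.0464,"z":0.0002,"turn":0},{"x":0.0082,"y":-0.0544,"z":0.0003,"turn":0},{"x":0.0148,"y":-0.0613,"z":0.0003,"turn":0},{"x":0.0225,"y":-0.0670,"z":0.0003,"turn":0},{"x":0.0311,"y":-0.0713,"z":0.0004,"turn":0},{"x":0.0403,"y":-0.0740,"z":0.0004,"turn":0},{"x":0.0498,"y":-0.0751,"z":0.0005,"turn":0},{"x":0.0594,"y":-0.0745,"z":0.0005,"turn":0},

{"x":-0.0096,"y":-0.0006,"z":-0.0000,"turn":0},{"x":-0.0191,"y":0.0005,"z":-0.0001,"turn":0},{"x":-0.0283,"y":0.0032,"z":-0.0001,"turn":0},{"x":-0.0369,"y":0.0075,"z":-0.0002,"turn":0},{"x":-0.0446,"y":0.0131,"z":-0.0002,"turn":0},{"x":-0.0512,"y":0.0201,"z":-0.0003,"turn":0},{"x":-0.0565,"y":0.0281,"z":-0.0003,"turn":0},{"x":-0.0603,"y":0.0369,"z":-0.0003,"turn":0},{"x":-0.0626,"y":0.0462,"z":-0.0004,"turn":0},

{"x":0.0040,"y":-0.0138,"z":0.0001,"turn":0},{"x":0.0114,"y":-0.0261,"z":0.0001,"turn":0},{"x":0.0217,"y":-0.0361,"z":0.0002,"turn":0},{"x":0.0343,"y":-0.0430,"z":0.0003,"turn":0},{"x":0.0482,"y":-0.0465,"z":0.0003,"turn":0},{"x":0.0626,"y":-0.0462,"z":0.0004,"turn":0},{"x":0.0764,"y":-0.0422,"z":0.0004,"turn":0},{"x":0.0887,"y":-0.0348,"z":0.0005,"turn":0},{"x":0.0986,"y":-0.0245,"z":0.0006,"turn":0},{"x":0.1056,"y":-0.0119,"z":0.0006,"turn":0},{"x":0.1090,"y":0.0020,"z":0.0007,"turn":0},{"x":0.1088,"y":0.0164,"z":0.0008,"turn":0},
```

```bash
python3 -m crank '[{"x":-0.0027,"y":-0.0092,"z":0,"turn":0},{"x":-0.0038,"y":-0.0187,"z":0.0001,"turn":0},{"x":-0.0032,"y":-0.0283,"z":0.0001,"turn":0},{"x":-0.0009,"y":-0.0376,"z":0.0002,"turn":0},{"x":0.0029,"y":-0.0464,"z":0.0002,"turn":0},{"x":0.0082,"y":-0.0544,"z":0.0003,"turn":0},{"x":0.0148,"y":-0.0613,"z":0.0003,"turn":0},{"x":0.0225,"y":-0.067,"z":0.0003,"turn":0},{"x":0.0311,"y":-0.0713,"z":0.0004,"turn":0},{"x":0.0403,"y":-0.074,"z":0.0004,"turn":0},{"x":0.0498,"y":-0.0751,"z":0.0005,"turn":0},{"x":0.0594,"y":-0.0745,"z":0.0005,"turn":0}]'; python3 -m crank '[{"x":0,"y":0,"z":0,"turn":0},{"x":0,"y":0,"z":0,"turn":0}]'
python3 - <<'E'
from h import *
s=imaging.read_camera("scene");t=imaging.read_camera("top")
a=cv2.resize(s[140:220,260:350],None,fx=4.4,fy=4.4);b=cv2.resize(t[175:255,150:240],None,fx=4.4,fy=4.4)
cv2.imwrite("pics/half.png",np.clip(np.hstack([a,b])[:,:,::-1]*2,0,255).astype('uint8'))
E
```

```text
time_s: 7.35
tool_pos: [0.5108, 0.0986, 0.136]
tool_rot: [179.9, 0.3, 158.0]
force: [5.0, 2.6, -7.8]
grip_width: 0.0168
grasp_force: 35.0
time_s: 7.6
tool_pos: [0.5094, 0.0991, 0.1358]
tool_rot: [180.0, 0.1, 158.0]
force: [3.6, 1.9, -6.5]
grip_width: 0.0167
grasp_force: 35.0
```

View pics/half.png

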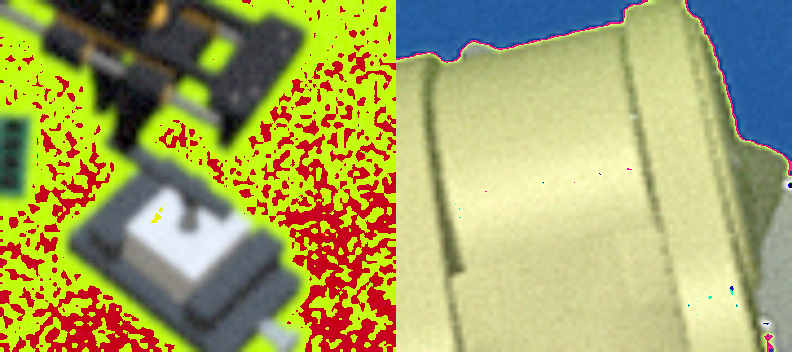

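The grip is now on the far side. Its displacement is 110.1 mm, twice the radius, so the half turn is done. Next is the quarter back, then the half forward.

```bash
python3 -m crank '[{"x":-0.0096,"y":-0.0006,"z":0,"turn":0},{"x":-0.0191,"y":0.0005,"z":-0.0001,"turn":0},{"x":-0.0283,"y":0.0032,"z":-0.0001,"turn":0},{"x":-0.0369,"y":0.0075,"z":-0.0002,"turn":0},{"x":-0.0446,"y":0.0131,"z":-0.0002,"turn":0},{"x":-0.0512,"y":0.0201,"z":-0.0003,"turn":0},{"x":-0.0565,"y":0.0281,"z":-0.0003,"turn":0},{"x":-0.0603,"y":0.0369,"z":-0.0003,"turn":0},{"x":-0.0626,"y":0.0462,"z":-0.0004,"turn":0},{"x":-0.0626,"y":0.0462,"z":-0.0004,"turn":0},{"x":-0.0626,"y":0.0462,"z":-0.0004,"turn":0}]'
python3 -m crank '[{"x":0.004,"y":-0.0138,"z":0.0001,"turn":0},{"x":0.0114,"y":-0.0261,"z":0.0001,"turn":0},{"x":0.0217,"y":-0.0361,"z":0.0002,"turn":0},{"x":0.0343,"y":-0.043,"z":0.0003,"turn":0},{"x":0.0482,"y":-0.0465,"z":0.0003,"turn":0},{"x":0.0626,"y":-0.0462,"z":0.0004,"turn":0},{"x":0.0764,"y":-0.0422,"z":0.0004,"turn":0},{"x":0.0887,"y":-0.0348,"z":0.0005,"turn":0},{"x":0.0986,"y":-0.0245,"z":0.0006,"turn":0},{"x":0.1056,"y":-0.0119,"z":0.0006,"turn":0},{"x":0.109,"y":0.002,"z":0.0007,"turn":0},{"x":0.1088,"y":0.0164,"z":0.0008,"turn":0}]'
python3 -m crank '[{"x":0,"y":0,"z":0,"turn":0},{"x":0,"y":0,"z":0,"turn":0}]'
python3 arc.py 59.5 270 180 9;echo; python3 arc.py 59.5 180 360 12
```

```text
time_s: 9.07
tool_pos: [0.5832, 0.1184, 0.1354]
tool_rot: [-179.9, -0.1, 158.1]
force: [-4.0, 1.7, -2.9]
grip_width: 0.0168
grasp_force: 35.0
time_s: 10.58
tool_pos: [0.4885, 0.1766, 0.1353]
tool_rot: [-180.0, -0.1, 158.1]
force: [-2.7, -1.7, 0.3]
grip_width: 0.0167
grasp_force: 35.0
time_s: 10.82
tool_pos: [0.4895, 0.1768, 0.1356]
tool_rot: [179.8, -0.0, 158.1]
force: [-1.6, 3.9, -0.1]
grip_width: 0.0168
grasp_force: 35.0
{"x":0.0006,"y":-0.0096,"z":-0.0000,"turn":0},{"x":-0.0005,"y":-0.0191,"z":-0.0001,"turn":0},{"x":-0.0032,"y":-0.0283,"z":-0.0001,"turn":0},{"x":-0.0075,"y":-0.0369,"z":-0.0002,"turn":0},{"x":-0.0131,"y":-0.0446,"z":-0.0002,"turn":0},{"x":-0.0201,"y":-0.0512,"z":-0.0003,"turn":0},{"x":-0.0281,"y":-0.0565,"z":-0.0003,"turn":0},{"x":-0.0369,"y":-0.0603,"z":-0.0003,"turn":0},{"x":-0.0462,"y":-0.0626,"z":-0.0004,"turn":0},

{"x":0.0138,"y":0.0040,"z":0.0001,"turn":0},{"x":0.0261,"y":0.0114,"z":0.0001,"turn":0},{"x":0.0361,"y":0.0217,"z":0.0002,"turn":0},{"x":0.0430,"y":0.0343,"z":0.0003,"turn":0},{"x":0.0465,"y":0.0482,"z":0.0003,"turn":0},{"x":0.0462,"y":0.0626,"z":0.0004,"turn":0},{"x":0.0422,"y":0.0764,"z":0.0004,"turn":0},{"x":0.0348,"y":0.0887,"z":0.0005,"turn":0},{"x":0.0245,"y":0.0986,"z":0.0006,"turn":0},{"x":0.0119,"y":0.1056,"z":0.0006,"turn":0},{"x":-0.0020,"y":0.1090,"z":0.0007,"turn":0},{"x":-0.0164,"y":0.1088,"z":0.0008,"turn":0},
```

```bash
python3 -m crank '[{"x":0.0006,"y":-0.0096,"z":0,"turn":0},{"x":-0.0005,"y":-0.0191,"z":-0.0001,"turn":0},{"x":-0.0032,"y":-0.0283,"z":-0.0001,"turn":0},{"x":-0.0075,"y":-0.0369,"z":-0.0002,"turn":0},{"x":-0.0131,"y":-0.0446,"z":-0.0002,"turn":0},{"x":-0.0201,"y":-0.0512,"z":-0.0003,"turn":0},{"x":-0.0281,"y":-0.0565,"z":-0.0003,"turn":0},{"x":-0.0369,"y":-0.0603,"z":-0.0003,"turn":0},{"x":-0.0462,"y":-0.0626,"z":-0.0004,"turn":0},{"x":-0.0462,"y":-0.0626,"z":-0.0004,"turn":0},{"x":-0.0462,"y":-0.0626,"z":-0.0004,"turn":0}]'
python3 -m crank '[{"x":0.0138,"y":0.004,"z":0.0001,"turn":0},{"x":0.0261,"y":0.0114,"z":0.0001,"turn":0},{"x":0.0361,"y":0.0217,"z":0.0002,"turn":0},{"x":0.043,"y":0.0343,"z":0.0003,"turn":0},{"x":0.0465,"y":0.0482,"z":0.0003,"turn":0},{"x":0.0462,"y":0.0626,"z":0.0004,"turn":0},{"x":0.0422,"y":0.0764,"z":0.0004,"turn":0},{"x":0.0348,"y":0.0887,"z":0.0005,"turn":0},{"x":0.0245,"y":0.0986,"z":0.0006,"turn":0},{"x":0.0119,"y":0.1056,"z":0.0006,"turn":0},{"x":-0.002,"y":0.109,"z":0.0007,"turn":0},{"x":-0.0164,"y":0.1088,"z":0.0008,"turn":0}]'
python3 -m crank '[{"x":0,"y":0,"z":0,"turn":0},{"x":0,"y":0,"z":0,"turn":0},{"x":0,"y":0,"z":0,"turn":0}]'
```

```text
time_s: 12.2
tool_pos: [0.5094, 0.0991, 0.1355]
tool_rot: [-180.0, 0.1, 158.1]
force: [0.8, 1.3, -2.2]
grip_width: 0.0171
grasp_force: 35.0
time_s: 13.7
tool_pos: [0.5655, 0.1942, 0.1346]
tool_rot: [180.0, -0.0, 158.1]
force: [-4.1, 1.3, -0.7]
grip_width: 0.0171
grasp_force: 35.0
time_s: 14.08
tool_pos: [0.5655, 0.1934, 0.1351]
tool_rot: [180.0, 0.1, 158.0]
force: [1.9, -0.1, -1.3]
grip_width: 0.0169
grasp_force: 35.0
```

The grip is back within 1.4 mm of its start, so one full turn is done. Now I release it and rise.

```bash
python3 -m crank '[{"x":0,"y":0,"z":0,"turn":0},{"x":0,"y":0,"z":0,"turn":0},{"x":0,"y":0,"z":0,"turn":0},{"x":0,"y":0,"z":0,"turn":0}]' 0.05
python3 -m crank '[{"x":0,"y":0,"z":-0.02,"turn":0},{"x":0,"y":0,"z":-0.04,"turn":0},{"x":0,"y":0,"z":-0.07,"turn":0},{"x":0,"y":0,"z":-0.1,"turn":0},{"x":0.05,"y":0.03,"z":-0.1,"turn":0},{"x":0.1,"y":0.06,"z":-0.1,"turn":0},{"x":0.15,"y":0.09,"z":-0.1,"turn":0},{"x":0.2,"y":0.12,"z":-0.1,"turn":0},{"x":0.25,"y":0.15,"z":-0.1,"turn":0},{"x":0.3,"y":0.18,"z":-0.1,"turn":0},{"x":0.3,"y":0.18,"z":-0.1,"turn":0},{"x":0.3,"y":0.18,"z":-0.1,"turn":0}]'
python3 - <<'E'
from h import *
s=imaging.read_camera("scene");t=imaging.read_camera("top");t0=cv2.imread("pics/top0.png")
a=cv2.resize(t[175:255,150:240],None,fx=4.4,fy=4.4);b=cv2.resize(t0[175:255,150:240],None,fx=4.4,fy=4.4)
c=cv2.resize(s[150:205,170:340],(792,240))
cv2.imwrite("pics/end.png",np.vstack([np.hstack([a[:,:,::-1],b]),c[:,:,::-1]]))
E
```

```text
time_s: 14.58
tool_pos: [0.5642, 0.1945, 0.1348]
tool_rot: [180.0, -0.0, 158.1]
force: [-0.2, -0.8, -0.4]
grip_width: 0.0467
grasp_force: 0.0
time_s: 16.08
tool_pos: [0.3536, 0.4729, 0.2346]
tool_rot: [-180.0, 0.0, 158.1]
force: [0.3, 0.0, -0.1]
grip_width: 0.0499
grasp_force: 0.0
```

View pics/end.png

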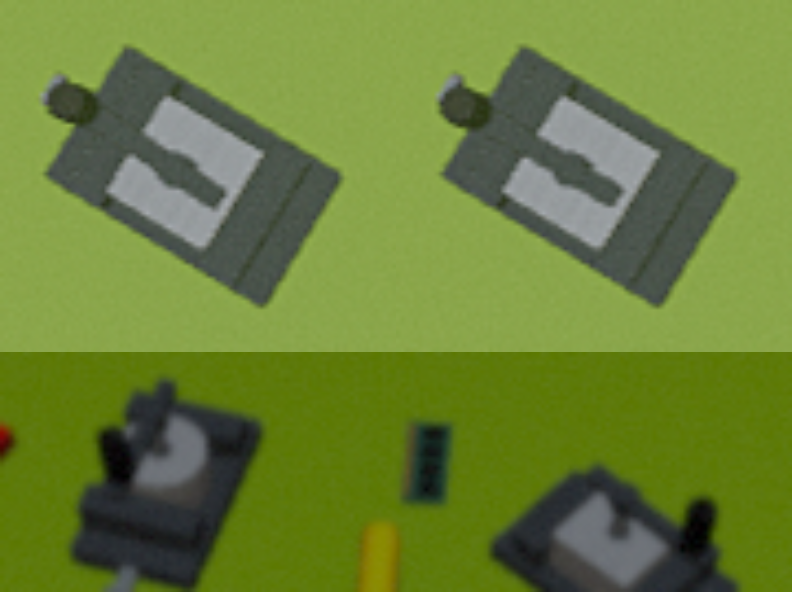

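The square-blank crank's grip is at crop (71,101), within 1 px of where it began, about 2–3° on. The round tap looks unchanged. Handing in.

```bash
python3 -c "
from cell import env
print(env.sign_off())"
```

```text
the job is handed in; nothing more can be done
None
```

I turned the tap in the square blank ½ forward, ¼ back, ½ forward, ¼ back and ½ forward, ending one full turn on to within about 3°; I then let go of the grip, left the round-blank tap alone, and handed the job in at about 16 s (no verdict was returned).

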